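# Open the filter unit's cover

### The arm

A 6-joint arm with a two-finger parallel gripper is mounted at the origin on a cart in front of the work surface, level with it; the furniture and walls round the work are solid. World frame = base frame: x ahead of the robot, y to its left, z up, the work surface at z = 0. Lengths are in m, angles in rad, forces in N, time in s.
With the tool pointing down it reaches from about 0.375 to 0.9 m from the base axis. Payload 3.1 kg.
Tool frame: the origin (TCP) lies between the finger pads; the fingertips stand 8 mm ahead of it and the grasp point (between the pads) lies 11 mm behind it; z points along the fingers, y is the line along which they close (so a half turn about z gives the same grasp; the last joint's range is limited). The gripper opens to 85 mm and grips with 20 to 120 N. Pads are 22 mm wide; open, the fingers measure 114 mm over their backs; the gripper's body (76 mm by 85 mm) begins 54 mm behind the grasp point. The pads swing forward as they close: fully open they stand 13 mm farther back than shut.
Start: joints at [-1.444, 0.527, 1.433, -0, 1.181, -0.178], TCP at [0.188, -0.596, 0.239] pointing down, gripper open.
Joint ranges: [-3.08, 3.08], [-0.75, 2.2], [0.22, 2.44], [-1.43, 4.57], [0, 2.65], [-2.85, 2.85]. Speed limits (rad/s): [2.79, 2.79, 3.14, 3.14, 3.14, 3.14].

### API

Orientations are given as a unit quaternion [x, y, z, w].
In Python, from station import readout, cams, sign_off gives the robot as it stands.
- The arm moves only by the tool send_rows, never from a script. Its argument "commands" is text: rows parted by semicolons, each of 5 numbers parted by spaces: the finger opening in mm, from 0 to 85.4, then the shift along the tool's x, y, z each as a share of 0.02 m, from -1 to 1, then the turn about the tool's z as a share of 4 degrees, from -1 to 1. In form: grip dx dy dz spin; .... A call has 1 to 20 rows; each row shifts and turns the commanded pose from where the row before left it, along the tool's axes as they then stand; what a row does not reach is not made up. A row lasts 1/12 s, in which the tool goes at most 41.7 mm and 7.16 degrees, less where a joint would pass 70% of its speed; a pose out of reach is approached as far as the arm can. A call with a number of a shift or a turn outside -1 to 1 is refused whole. A call with a gripper value outside its range is refused whole. The fingers move at their own pace and stop on an object; "grip_force" is the grip in N (left out, the last holds). Time passes only in rows, so rows that do not move let the fingers close. It gives the time, the measured TCP pose, the force, the opening and the grip force at its end, in the units of the state.
- readout.sense(): the state, without advancing time (a new reading comes with each control period).
- cams.snapshot(name): name is "side" or "top"; returns a dict with "pixels" (400x640x3 uint8, red, green, blue), "intrinsics" (3x3 intrinsics, pixels), "eye" and "rotation" of the camera in the world. Camera axes: x right, y down, z forward; pixel columns grow to the right and rows downward; lengths in m; the calibration is good to about 2 mm. A picture is of the moment at which its call begins. There is no depth.
- sign_off(): hands the job in; it is judged then, once.
The state is a dict: "t": time; "q": joint angles; "qd": joint speeds; "tau": joint torques, N m; "tcp_pos": TCP position; "tool_rot": TCP orientation; "force": force on the tool from outside, world axes, zero at the start; "ft_torque": the same for the moment, N m; "finger_gap": opening from 0.0 (shut) to 1.0 (fully open); "gripper_force": force on a finger pad.
Only numpy, scipy, OpenCV 4.12 (cv2) and the standard library are available. Lean on these libraries where they do the work, as an engineer would, in place of code of your own. Each camera call takes 0.05 s, during which the arm holds its last target. There are 200 camera calls.

### The job

Open the white filter unit for a filter change: loosen all three black captive thumbscrews on its sloping cover anticlockwise as far as they go, while the cover still sits in place, and only then take the cover off (it has a blue handle). Lay it flat in the middle of the blue mat, handle up and with its long side along the mat's long side, and let go. Leave the bottles, vial, jar, tape and gauze pack where they are.

Things in the scene. Friction and masses are not known exactly. Their poses are not given: they have to be found in the camera images.
- mat_mid (a point): centre of the top of the flat blue silicone mat with a thin white border, 135 x 200 x 3 mm, fixed to the trolley top; point z up, x along the mat's short side (135 mm), y along its long side (200 mm)
- filter_unit: white wedge-shaped filter unit, fixed: 125 mm deep (x), 196 wide (y), 35 high at its front (-x, towards the robot), 91 at the back; origin at the centre of its underside. Its upper face slopes 25 degrees, rising towards +x, and carries the cover: a tool square to it leans 25 degrees from vertical. Grey lips 6 mm high round the cover, up to 3 mm play: it comes out straight, square to the slope
- cover_mid (a point): centre of the underside of the loose aluminium cover, 112 (x, up the slope) by 176 (y) by 4 mm, about 0.28 kg; z out of its outer face. Its three captive thumbscrews come away with it; their steel feet reach 13 mm below the underside, so laid down it stands level with its underside 13 mm up. A tight screw's foot locks the cover to the unit; loosened feet clear it within 15 mm of lift
- cover_grip (a point): grasp point of the cover's blue handle, a solid upright fin 42 mm long (along the cover's x, the slope), 12 mm thick (along the cover's y), top 38 mm above the plate's underside; the point is in the middle of the fin, 26 mm above the underside of the plate, 28 mm from the cover centre towards its upper edge; axes as cover_mid. The fingers close along y
- head_a (a point): middle of the round black ribbed head of a thumbscrew (left one, 22 mm above the middle of the plate and 62 mm to the left (+y)): 30 mm across, reaching from 8 to 32 mm above the plate's underside, this point 20 mm above it (16 mm above the plate's outer face); its axis is square to the plate; the point turns with the screw. Free all round for fingers up to 38 mm from the axis
- screw_a (a joint): turn of that thumbscrew in rad: 0 tight, grows anticlockwise seen from outside (loosening), hard stop at 2.0; starts between 0 and 0.3 (tight). It frees the cover from about 1.75 on; it has drag of about 0.12 N m and stays where it is left. The white line on the head turns with it and points straight down the slope (cover -x) at the stop
- head_b (a point): middle of the round black ribbed head of a thumbscrew (right one, 22 mm above the middle and 62 mm to the right (-y)): 30 mm across, reaching from 8 to 32 mm above the plate's underside, this point 20 mm above it (16 mm above the plate's outer face); its axis is square to the plate; the point turns with the screw. Free all round for fingers up to 38 mm from the axis
- screw_b (a joint): turn of that thumbscrew in rad: 0 tight, grows anticlockwise seen from outside (loosening), hard stop at 2.0; starts between 0 and 0.3 (tight). It frees the cover from about 1.75 on; it has drag of about 0.12 N m and stays where it is left. The white line on the head turns with it and points straight down the slope (cover -x) at the stop
- head_c (a point): middle of the round black ribbed head of a thumbscrew (lower middle one, 36 mm below the middle of the plate (-x)): 30 mm across, reaching from 8 to 32 mm above the plate's underside, this point 20 mm above it (16 mm above the plate's outer face); its axis is square to the plate; the point turns with the screw. Free all round for fingers up to 38 mm from the axis
- screw_c (a joint): turn of that thumbscrew in rad: 0 tight, grows anticlockwise seen from outside (loosening), hard stop at 2.0; starts between 0 and 0.3 (tight). It frees the cover from about 1.75 on; it has drag of about 0.12 N m and stays where it is left. The white line on the head turns with it and points straight down the slope (cover -x) at the stop
- tape: roll of white tape lying flat, 69 mm across, 25 mm high (bystander; origin under its centre)
- vial: clear vial with dark cap standing, 29 mm across, 74 mm high (bystander; origin under its centre)
- blue_jar: small blue jar with a ribbed lid standing, 36 mm across, 53 mm high (bystander; origin under its centre)
- white_bottle: white medicine bottle standing, 39 mm across, 104 mm high (bystander; origin under its centre)
- red_dropper: small white dropper bottle with red cap standing, 29 mm across, 86 mm high (bystander; origin under its centre)
- gauze: flat white sealed pack, 86 x 59 x 13 mm (bystander; origin under its centre)
- cover: the same cover plate as a body, origin and axes as point cover_mid

How it is judged:
By the outcome, as a careful person would: the job done as asked, in the order asked, and still so for the second after the job is handed in, with the robot touching nothing.
It also fails if it takes over 72 s, if anything falls off the work surface, if the arm or the gripper's body presses on something with over 40 N, if the wrist force passes 120 N, or if a joint passes its speed limit or range.

## Working session

There is one attempt and no reset: what is moved stays moved. The work goes in short steps, Python scripts to look and compute and a tool call to move; the robot and the scene stay as the last step left them, time stands still between calls to the robot, and variables do not carry over. Pictures are saved under pics/ and viewed, at most 10 in all, crops included, and the job is handed in when it is done.

Besides the shell and the picture viewer there is one more tool, called after "Call:" as name(argument=value, ...), one argument or row to a line, values as JSON. send_rows: Moves the arm, as the interface text tells. Its arguments: {"type":"object","properties":{"commands":{"type":"string"},"grip_force":{"type":"number"}},"required":["commands"]}

```bash
mkdir -p pics; ls; python3 - <<'E'
from station import readout,cams
import cv2,numpy as np
print(readout.sense())
for n in("side","top"):
    s=cams.snapshot(n); cv2.imwrite(f"pics/{n}0.png",s["pixels"][:,:,::-1]); print(n,s["intrinsics"],s["eye"],s["rotation"])
E
```

```text
pics
{'t': 0.0, 'q': array([-1.44453065e+00,  5.28482770e-01,  1.43391206e+00,  3.11532471e-05,
        1.18139839e+00, -1.78535832e-01]), 'qd': array([ 1.29666555e-03,  8.61990720e-04, -1.22652789e-03,  1.31563158e-03,
       -4.36881540e-05, -6.40061751e-04]), 'tau': array([ 3.70044190e-04, -4.42353702e+01, -1.78026420e+01, -1.48104300e-04,
        8.40042980e-03, -2.75034566e-06]), 'tcp_pos': array([ 0.18748976, -0.59547835,  0.2383203 ]), 'tool_rot': array([ 9.88409766e-01,  1.51805544e-01,  4.31518335e-05, -1.09953224e-03]), 'force': array([-0.25927094,  0.43850182, -0.03218817]), 'ft_torque': array([0.01548877, 0.00700627, 0.02006666]), 'gripper_force': 0.0, 'finger_gap': 0.9965754536329376}
side [[435.44704651   0.         317.80560759]
 [  0.         435.44704651 195.0712922 ]
 [  0.           0.           1.        ]] [ 0.42159031 -0.69079476  0.63390993] [ 0.87163215 -0.08642604  0.05077566 -0.47980179]
top [[464.33843572   0.         316.19773313]
 [  0.         464.33843572 196.01362471]
 [  0.           0.           1.        ]] [0.48008086 0.14785642 1.18149511] [ 0.71007872 -0.70291457  0.03061858 -0.02760116]
```

View pics/side0.png

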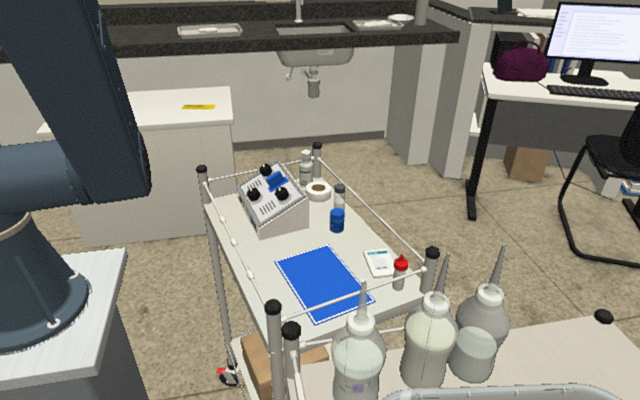

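View pics/top0.png

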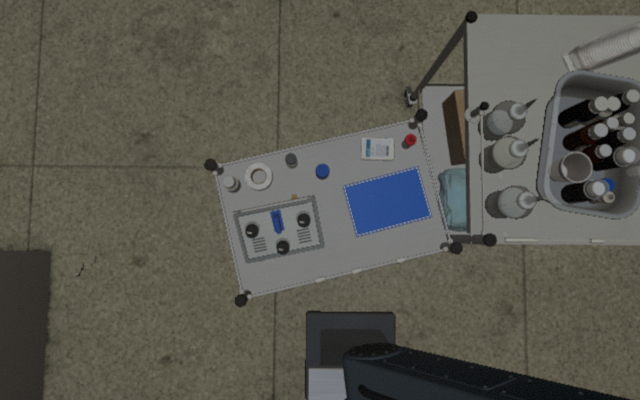

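Top view: the unit is at about (280,230), with heads at (252,230), (304,219) and (283,247), the fin at (278,221) and the mat at (388,202). The side view shows the same heads at (254,194), (282,193) and (266,170), and the fin at (277,181).

```bash
cat > h.py <<'E'
import cv2,numpy as np
from scipy.spatial.transform import Rotation as R
from station import readout,cams
def snap(n,f=None):
    s=cams.snapshot(n)
    if f: cv2.imwrite(f"pics/{f}.png",s["pixels"][:,:,::-1])
    return s
def rays(s,uv):
    d=np.c_[np.atleast_2d(uv),np.ones(len(np.atleast_2d(uv)))]@np.linalg.inv(s["intrinsics"]).T
    d=d@R.from_quat(s["rotation"]).as_matrix().T
    return np.array(s["eye"]),d/np.linalg.norm(d,axis=1)[:,None]
def onz(s,uv,z):
    e,d=rays(s,uv); return e+d*((z-e[2])/d[:,2])[:,None]
def tri(obs):
    A=np.zeros((3,3));b=np.zeros(3)
    for s,uv in obs:
        e,d=rays(s,uv);P=np.eye(3)-np.outer(d[0],d[0]);A+=P;b+=P@e
    return np.linalg.solve(A,b)
def proj(s,X):
    p=(np.atleast_2d(X)-s["eye"])@R.from_quat(s["rotation"]).as_matrix()@s["intrinsics"].T
    return p[:,:2]/p[:,2:]
def blobs(m,box,amin=15):
    k=np.zeros_like(m);x0,y0,x1,y1=box;k[y0:y1,x0:x1]=m[y0:y1,x0:x1]
    cs,_=cv2.findContours(k,cv2.RETR_EXTERNAL,cv2.CHAIN_APPROX_NONE)
    o=[]
    for c in cs:
        if cv2.contourArea(c)>=amin:
            h=cv2.convexHull(c);M=cv2.moments(h);o.append((M["m10"]/M["m00"],M["m01"]/M["m00"],cv2.contourArea(h),cv2.boundingRect(h),h))
    return o
def masks(s):
    p=s["pixels"].astype(int);
    dark=(p.max(2)<60).astype(np.uint8)*255
    blue=((p[:,:,2]>p[:,:,0]+50)&(p[:,:,2]>p[:,:,1]+25)).astype(np.uint8)*255
    return dark,blue
E
python3 - <<'E'
from h import *
np.set_printoptions(precision=4,suppress=True)
T=snap("top");S=snap("side")
dt,bt=masks(T);ds,bs=masks(S)
for n,m,b in(("dt",dt,(240,200,318,262)),("bt",bt,(240,150,440,262)),("ds",ds,(240,160,310,225)),("bs",bs,(240,160,380,325))):
    for o in blobs(m,b): print(n,np.round(o[:3],1),o[3])
mat=[o for o in blobs(bt,(330,150,440,262)) if o[2]>1000][0]
c=mat[4].reshape(-1,2).astype(np.float32); w=onz(T,c,.003)
r=cv2.minAreaRect(w[:,:2].astype(np.float32)*1000);print("mat top",r)
mat=[o for o in blobs(bs,(260,230,380,325)) if o[2]>1000][0]
w=onz(S,mat[4].reshape(-1,2),.003);print("mat side",cv2.minAreaRect(w[:,:2].astype(np.float32)*1000))
s=np.vstack([cv2.resize(x["pixels"][y0:y1,x0:x1,::-1],(560,300),interpolation=2) for x,(x0,y0,x1,y1) in((T,(225,190,337,250)),(S,(230,160,342,220)))])
cv2.imwrite("pics/c1.png",s)
E
```

```text
dt [282.6 247.3 120.5] (277, 241, 12, 14)
dt [251.5 230.5 122.5] (246, 224, 12, 14)
dt [303.4 219.9 115. ] (298, 214, 12, 13)
bt [277.  220.8 181.5] (271, 210, 13, 23)
bt [ 386.8  201.2 3618.5] (345, 169, 85, 66)
bt [322.  170.2 116.5] (316, 164, 13, 13)
ds [281.6 193.5 104.5] (276, 188, 13, 12)
ds [253.2 194.  104. ] (247, 188, 13, 13)
ds [265.4 169.8  91. ] (260, 164, 12, 12)
bs [326.5 315.3 338.5] (307, 308, 50, 17)
bs [370.  298.5  40. ] (367, 294, 9, 9)
bs [334.8 308.  549. ] (310, 294, 50, 28)
bs [ 317.4  276.2 3249. ] (274, 246, 87, 63)
bs [336.8 219.4 280.5] (330, 208, 15, 25)
bs [275.7 180.5 270. ] (266, 171, 23, 21)
mat top ((566.3945922851562, -36.86720275878906), (124.14647674560547, 190.40037536621094), 15.347501754760742)
mat side ((560.6235961914062, -18.613479614257812), (134.40386962890625, 157.53741455078125), 14.987165451049805)
```

View pics/c1.png

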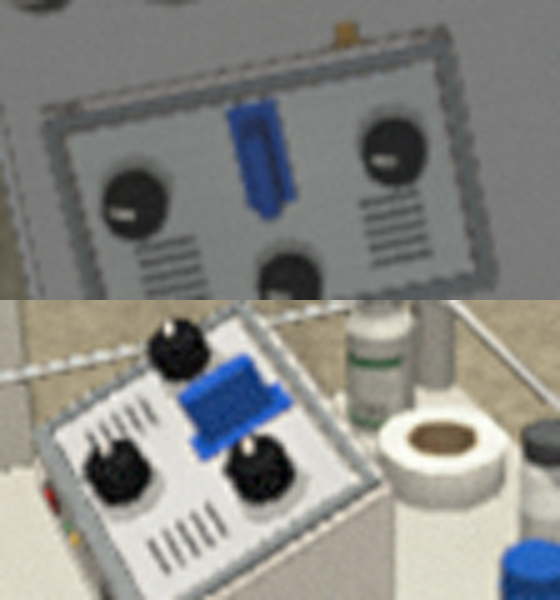

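The crop shows all three heads with clean dark discs. Their white lines point roughly towards cover +y, as expected for tight screws.

```bash
python3 - <<'E'
from h import *
np.set_printoptions(precision=4,suppress=True)
T=snap("top");S=snap("side")
ob=dict(a=((251.5,230.5),(265.4,169.8)),b=((303.4,219.9),(281.6,193.5)),c=((282.6,247.3),(253.2,194.)))
P={k:tri([(T,v[0]),(S,v[1])]) for k,v in ob.items()}
for k in P: print(k,P[k],proj(T,P[k])-ob[k][0],proj(S,P[k])-ob[k][1])
X=np.array([P[k] for k in"abc"])
m=np.array([[.022,.062,0],[.022,-.062,0],[-.036,0,0]])
# fit yaw/pos with fixed 25 deg slope
from scipy.optimize import least_squares
# free height h above plate underside common
def f(p):
    return ((R.from_euler('z',p[3])*R.from_euler('y',-25,degrees=True)).apply(m)+p[:3]-X).ravel()
r=least_squares(f,[*X.mean(0),.2]);print(r.x,np.degrees(r.x[3]),r.fun.reshape(3,3)*1000)
Rm,_=R.align_vectors(X-X.mean(0),m-m.mean(0));print("free fit euler zyx",Rm.as_euler('ZYX',degrees=True))
# also reprojection fit
def g(p):
    Y=(R.from_euler('z',p[3])*R.from_euler('y',-25,degrees=True)).apply(m)+p[:3]
    return np.r_[proj(T,Y)-[ob[k][0] for k in"abc"],proj(S,Y)-[ob[k][1] for k in"abc"]].ravel()
q=least_squares(g,r.x);print(q.x,np.degrees(q.x[3]),q.fun.reshape(6,2))
# unit top face centre z at 0.063ish + : 
print(readout.sense()["q"])
# rails height: look at posts
E
```

```text
a [0.4878 0.2942 0.0912] [[ 0.0077 -0.0852]] [[-0.0782  0.0044]]
b [0.5137 0.1731 0.0909] [[ 0.0053 -0.0533]] [[-0.0535  0.0042]]
c [0.449  0.2225 0.0668] [[ 0.0156 -0.2291]] [[-0.2251  0.0108]]
[0.4811 0.2294 0.0818 0.2114] 12.114403297402413 [[-0.1391  0.0002 -0.042 ]
 [-0.0598 -0.1088  0.2126]
 [ 0.1989  0.1087 -0.1706]]
free fit euler zyx [ 12.0768 -24.6357   0.1122]
[0.4811 0.2294 0.0818 0.2109] 12.081939760741959 [[ 0.0088 -0.0355]
 [ 0.0551 -0.0107]
 [-0.0333 -0.3083]
 [-0.1224  0.0234]
 [-0.0947 -0.0401]
 [-0.1491  0.0349]]
[-1.4445  0.5279  1.4331 -0.      1.1814 -0.1785]
```

Call:
send_rows(
  commands="46 0.85 -1 -1 0;46 0.85 -1 -1 0;46 0.85 -1 -1 0;46 0.85 -1 -1 0;46 0.85 -1 0 0;46 0.85 -1 0 0;46 0.85 -1 0 0;46 0.85 -1 0 0;46 0.85 -1 0 0;46 0.85 -1 0 0;46 0.85 -1 0 0;46 0.85 -1 0 0;46 0.85 -1 0 0;46 0.85 -1 0 0;46 0.85 -1 0 0;46 0.85 -1 0 0;46 0.85 -1 0 0;46 0.85 -1 0 0;46 0.85 -1 0 0;46 0.85 -1 0 0",
  grip_force=40,
)

```text
t: 1.97
tcp_pos: [0.3921, -0.1113, 0.3195]
tool_rot: [0.988, 0.152, 0.0, 0.0]
force: [0.5, -0.6, 0.7]
finger_gap: 0.537
gripper_force: 0.0
```

Call:
send_rows(
  commands="46 0.6 -1 0 0;46 0.6 -1 0 0;46 0.6 -1 0 0;46 0.6 -1 0 0;46 0.6 -1 0 0;46 0.6 -1 0 0;46 0.6 -1 0 0;46 0.6 -1 0 0;46 0.6 -1 0 0;46 0.6 -1 0 0;46 0.6 -1 0 0;46 0.6 -1 0 0;46 0.6 -1 0 0;46 0.6 -1 0 0;46 0.6 -1 0 0;46 0.6 -1 0 0;46 0 0 0 0.67;46 0 0 0 0.67;46 0 0 0 0",
)

```text
t: 3.55
tcp_pos: [0.4788, 0.2508, 0.3191]
tool_rot: [0.994, 0.106, -0.0, 0.0]
force: [-0.2, -0.6, -1.3]
finger_gap: 0.542
gripper_force: 0.0
```

Call:
send_rows(
  commands="46 0.5 -1 0.5 0;46 0.5 -1 0.5 0;46 0 0 0.9 0.94;46 0 0 0.9 0.94;46 0 0 0.9 0.94;46 0 0 0.9 0.94;46 0 0 0.9 0.94;46 0 0 0.9 0.94;46 0 0 0.9 0.94;46 0 0 0.9 0.94;46 0 0 0 0;46 0 0 0 0",
)

```text
t: 4.55
tcp_pos: [0.4897, 0.2932, 0.1547]
tool_rot: [0.988, -0.155, -0.001, 0.001]
force: [0.8, 0.3, 0.4]
finger_gap: 0.54
gripper_force: 0.0
```

```bash
python3 - <<'E'
from h import *
S=snap("side");s=readout.sense();print(s["tcp_pos"],s["q"],R.from_quat(s["tool_rot"]).as_matrix()[:,0])
p=S["pixels"][130:220,220:340,::-1].copy()
for X in([.490,.2946,.0867],s["tcp_pos"]):
    u=proj(S,X)[0]; print(u)
cv2.imwrite("pics/s2.png",cv2.resize(p,(720,540),interpolation=2))
E
```

```text
[0.49055364 0.2935408  0.1557506 ] [3.43822435e-01 5.66135770e-01 1.64697693e+00 3.77532618e-06
 9.28073151e-01 2.22653684e+00] [ 9.51745936e-01 -3.06886903e-01  3.20586462e-04]
[266.28022447 171.17347504]
[264.94415544 147.05570993]
```

View pics/s2.png

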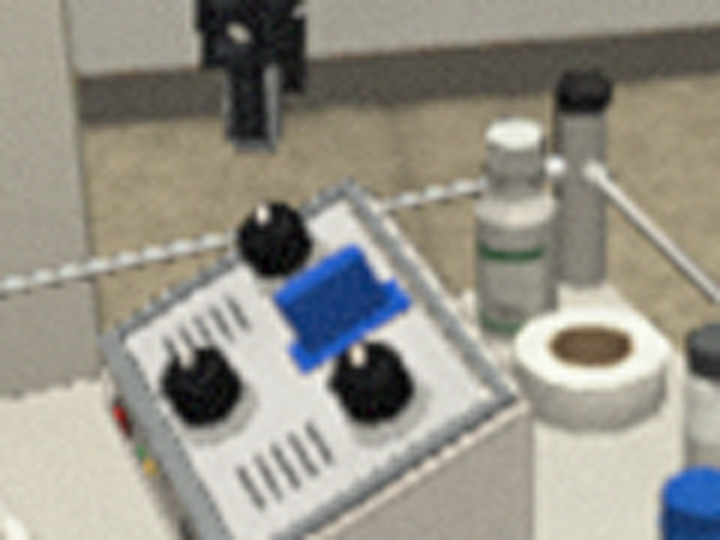

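Call:
send_rows(
  commands="44 0 0 0.9 0;44 0 0 0.9 0;44 0 0 0.9 0;44 0 0 0.5 0;44 0 0 0 0;44 0 0 0 0",
)

```text
t: 5.1
tcp_pos: [0.4907, 0.2938, 0.092]
tool_rot: [0.988, -0.156, 0.0, -0.0]
force: [-0.4, 0.7, 0.2]
finger_gap: 0.512
gripper_force: 0.0
```

Call:
send_rows(
  commands="20 0 0 0 0;20 0 0 0 0;20 0 0 0 0;20 0 0 0 0;20 0 0 0 0;20 0 0 0 0",
)

```text
t: 5.6
tcp_pos: [0.491, 0.2938, 0.0929]
tool_rot: [0.988, -0.156, 0.001, -0.0]
force: [-0.3, -1.3, 6.6]
finger_gap: 0.34
gripper_force: 38.4
```

Call:
send_rows(
  commands="20 0 0 0 -1;20 0 0 0 -1;20 0 0 0 -1;20 0 0 0 -1;20 0 0 0 -1;20 0 0 0 -1;20 0 0 0 -1;20 0 0 0 -1;20 0 0 0 -1;20 0 0 0 -1;20 0 0 0 -1;20 0 0 0 -1;20 0 0 0 -1;20 0 0 0 -1;20 0 0 0 -1;20 0 0 0 0",
)

```text
t: 6.93
tcp_pos: [0.491, 0.2952, 0.0932]
tool_rot: [0.933, 0.359, 0.002, -0.001]
force: [-1.8, 3.9, 6.9]
finger_gap: 0.325
gripper_force: 67.7
```

```bash
python3 - <<'E'
from h import *
s=readout.sense();print(s["tcp_pos"],s["tool_rot"],s["force"],s["ft_torque"],s["q"][5])
S=snap("side")
p=S["pixels"][130:220,220:340,::-1]
cv2.imwrite("pics/s3.png",cv2.resize(p,(720,540),interpolation=2))
E
```

```text
[0.49099384 0.29518845 0.09315309] [ 9.33306314e-01  3.59074681e-01  2.00423165e-03 -8.25530510e-04] [-1.81746316  3.88374579  6.91118677] [ 0.12021007  0.12325596 -0.08970545] 1.1799494311197203
```

View pics/s3.png

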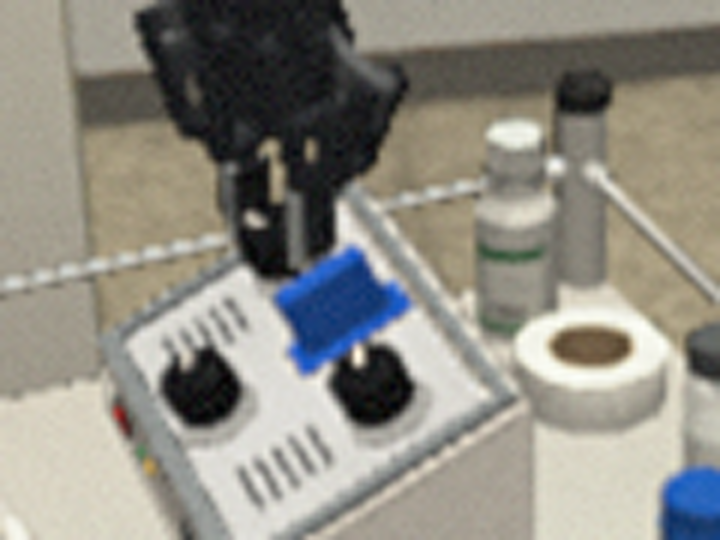

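Call:
send_rows(
  commands="44 0 0 0 0;44 0 0 0 0;44 0 0 0 0;44 0 0 0 1;44 0 0 0 1;44 0 0 0 1;44 0 0 0 1;44 0 0 0 1;44 0 0 0 1;44 0 0 0 1;44 0 0 0 1;44 0 0 0 1;44 0 0 0 1;44 0 0 0 1;44 0 0 0 1;44 0 0 0 1;44 0 0 0 1;44 0 0 0 1",
)

```text
t: 8.48
tcp_pos: [0.4901, 0.2934, 0.091]
tool_rot: [0.987, -0.158, -0.0, 0.0]
force: [-0.3, -0.6, -0.4]
finger_gap: 0.515
gripper_force: 0.0
```

Call:
send_rows(
  commands="20 0 0 0 0;20 0 0 0 0;20 0 0 0 0;20 0 0 0 0;20 0 0 0 -1;20 0 0 0 -1;20 0 0 0 -1;20 0 0 0 -1;20 0 0 0 -1;20 0 0 0 -1;20 0 0 0 -1;20 0 0 0 -1;20 0 0 0 -1;20 0 0 0 -1;20 0 0 0 -1;20 0 0 0 -1;20 0 0 0 -1;20 0 0 0 -1;20 0 0 0 -1;20 0 0 0 0",
)

```text
t: 10.15
tcp_pos: [0.4905, 0.2941, 0.0913]
tool_rot: [0.933, 0.359, 0.001, -0.0]
force: [-0.8, 0.6, 2.1]
finger_gap: 0.322
gripper_force: 77.2
```

```bash
python3 - <<'E'
from h import *
s=readout.sense();print(s["tcp_pos"],s["tool_rot"],s["force"],s["ft_torque"],s["q"][5])
E
```

```text
[0.49047828 0.29407831 0.09132147] [ 9.33368618e-01  3.58918610e-01  6.05869502e-04 -2.96505195e-04] [-0.84924637  0.62581798  2.08477444] [-0.25119973 -0.14209559 -0.12143885] 1.1804138683416017
```

Third stroke: start 36° back, then turn through 40°.

Call:
send_rows(
  commands="44 0 0 0 0;44 0 0 0 0;44 0 0 0 0;44 0 0 0 1;44 0 0 0 1;44 0 0 0 1;44 0 0 0 1;44 0 0 0 1;44 0 0 0 1;44 0 0 0 1;44 0 0 0 1;44 0 0 0 1;44 0 0 0 0;20 0 0 0 0;20 0 0 0 0;20 0 0 0 0;20 0 0 0 0",
)

```text
t: 11.57
tcp_pos: [0.4902, 0.2932, 0.0916]
tool_rot: [0.999, 0.053, 0.0, 0.0]
force: [-0.9, -2.9, 3.9]
finger_gap: 0.318
gripper_force: 39.3
```

Call:
send_rows(
  commands="20 0 0 0 -1;20 0 0 0 -1;20 0 0 0 -1;20 0 0 0 -1;20 0 0 0 -1;20 0 0 0 -1;20 0 0 0 -1",
)

```text
t: 12.15
tcp_pos: [0.4907, 0.2934, 0.0919]
tool_rot: [0.956, 0.293, 0.001, 0.0]
force: [-1.5, -0.9, 6.4]
finger_gap: 0.322
gripper_force: 59.6
```

```bash
python3 - <<'E'
from h import *
s=readout.sense();print(s["tcp_pos"],s["tool_rot"],s["force"],s["ft_torque"],s["q"][5])
E
```

```text
[0.49068723 0.29337388 0.09186975] [9.55973013e-01 2.93453827e-01 5.93085432e-04 3.13085087e-04] [-1.46977295 -0.90706736  6.38155475] [-1.51358175 -0.50341189 -0.73918586] 1.319608594198081
```

Call:
send_rows(
  commands="44 0 0 0 0;44 0 0 0 0;44 0 0 0 0;44 0 0 -0.85 0;44 0 0 -0.85 0;44 0 0 -0.85 0;44 -0.39 0.96 0 0;44 -0.39 0.96 0 0;44 -0.39 0.96 0 0;44 -0.39 0.96 0 0;44 -0.39 0.96 0 0;44 -0.39 0.96 0 0",
)

```text
t: 13.15
tcp_pos: [0.5159, 0.1712, 0.1421]
tool_rot: [0.956, 0.292, -0.0, -0.0]
force: [-0.0, -0.1, -0.6]
finger_gap: 0.516
gripper_force: 0.0
```

Call:
send_rows(
  commands="44 0 0 0 1;44 0 0 0 1;44 0 0 0 1;44 0 0 0 1;44 0 0 0 1;44 0 0 0 1;44 0 0 0 1;44 0 0 0 1;44 0 0 0 1;44 0 0 0 1;44 0 0 0 1;44 0 0 0 1;44 0 0 0 1;44 0 0 0 0;44 0 0 0 0",
)

```text
t: 14.4
tcp_pos: [0.5157, 0.1721, 0.1421]
tool_rot: [0.988, -0.156, -0.0, -0.0]
force: [-0.1, -0.6, -0.6]
finger_gap: 0.515
gripper_force: 0.0
```

```bash
python3 - <<'E'
from h import *
S=snap("side")
p=S["pixels"][130:220,220:340,::-1]
cv2.imwrite("pics/s4.png",cv2.resize(p,(720,540),interpolation=2))
E
```

```text
(no output)
```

View pics/s4.png

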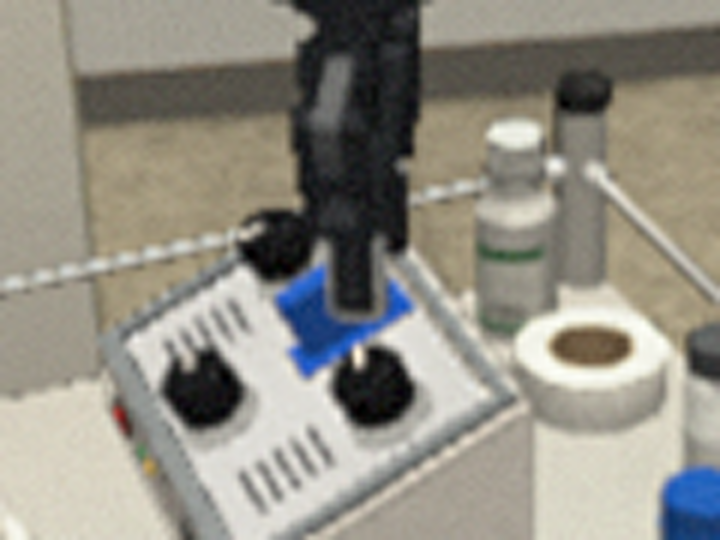

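A's line now points down-slope (crop (245,230)), so it is at its stop. On to b.

Call:
send_rows(
  commands="44 0 -0.07 0.85 0;44 0 0 0.85 0;44 0 0 0.85 0;44 0 0 0 0;20 0 0 0 0;20 0 0 0 0;20 0 0 0 0;20 0 0 0 0;20 0 0 0 0",
)

```text
t: 15.2
tcp_pos: [0.5161, 0.1731, 0.0919]
tool_rot: [0.988, -0.156, 0.0, 0.0]
force: [-1.7, -2.0, 2.0]
finger_gap: 0.346
gripper_force: 38.0
```

Call:
send_rows(
  commands="20 0 0 0 -1;20 0 0 0 -1;20 0 0 0 -1;20 0 0 0 -1;20 0 0 0 -1;20 0 0 0 -1;20 0 0 0 -1;20 0 0 0 -1;20 0 0 0 -1;20 0 0 0 -1;20 0 0 0 -1;20 0 0 0 -1;20 0 0 0 -1;20 0 0 0 -1;20 0 0 0 -1;20 0 0 0 0",
)

```text
t: 16.53
tcp_pos: [0.5163, 0.1727, 0.0934]
tool_rot: [0.933, 0.359, 0.0, 0.001]
force: [-4.7, -2.8, 12.3]
finger_gap: 0.322
gripper_force: 68.4
```

Call:
send_rows(
  commands="44 0 0 0 0;44 0 0 0 0;44 0 0 0 0;44 0 0 0 1;44 0 0 0 1;44 0 0 0 1;44 0 0 0 1;44 0 0 0 1;44 0 0 0 1;44 0 0 0 1;44 0 0 0 1;44 0 0 0 1;44 0 0 0 1;44 0 0 0 1;44 0 0 0 1;44 0 0 0 1;44 0 0 0 1;44 0 0 0 1",
)

```text
t: 18.03
tcp_pos: [0.5168, 0.1736, 0.0912]
tool_rot: [0.987, -0.158, 0.0, -0.0]
force: [-0.5, 0.1, -0.3]
finger_gap: 0.515
gripper_force: 0.0
```

Call:
send_rows(
  commands="20 0 0 0 0;20 0 0 0 0;20 0 0 0 0;20 0 0 0 0;20 0 0 0 -1;20 0 0 0 -1;20 0 0 0 -1;20 0 0 0 -1;20 0 0 0 -1;20 0 0 0 -1;20 0 0 0 -1;20 0 0 0 -1;20 0 0 0 -1;20 0 0 0 -1;20 0 0 0 -1;20 0 0 0 -1;20 0 0 0 -1;20 0 0 0 -1;20 0 0 0 -1;20 0 0 0 0",
)

```text
t: 19.7
tcp_pos: [0.5156, 0.1727, 0.0928]
tool_rot: [0.933, 0.36, -0.001, 0.0]
force: [-5.7, -3.5, 15.0]
finger_gap: 0.32
gripper_force: 68.9
```

Call:
send_rows(
  commands="44 0 0 0 0;44 0 0 0 0;44 0 0 0 0;44 0 0 0 1;44 0 0 0 1;44 0 0 0 1;44 0 0 0 1;44 0 0 0 1;44 0 0 0 1;44 0 0 0 1;44 0 0 0 1;44 0 0 0 1;44 0 0 0 0;20 0 0 0 0;20 0 0 0 0;20 0 0 0 0;20 0 0 0 0",
)

```text
t: 21.12
tcp_pos: [0.5162, 0.1732, 0.0912]
tool_rot: [0.999, 0.053, -0.0, 0.0]
force: [-0.4, -1.7, 0.2]
finger_gap: 0.326
gripper_force: 39.3
```

Call:
send_rows(
  commands="20 0 0 0 -1;20 0 0 0 -1;20 0 0 0 -1;20 0 0 0 -1;20 0 0 0 -1;20 0 0 0 -1;20 0 0 0 -1",
)

```text
t: 21.7
tcp_pos: [0.5173, 0.1732, 0.0914]
tool_rot: [0.956, 0.292, 0.001, -0.0]
force: [1.9, 1.8, -8.3]
finger_gap: 0.324
gripper_force: 58.1
```

```bash
python3 - <<'E'
from h import *
s=readout.sense();print(s["tcp_pos"],s["tool_rot"],s["force"],s["ft_torque"],s["q"][5])
E
```

```text
[0.5173331  0.17322902 0.09139517] [ 9.56325842e-01  2.92299602e-01  1.35103514e-03 -2.36201822e-05] [ 1.89222677  1.82151767 -8.32635849] [-0.28639857 -0.55910167 -0.11770759] 1.0949021686075575
```

Call:
send_rows(
  commands="20 0 0 0 -1;20 0 0 0 -1;20 0 0 0 -1;20 0 0 0 0",
)

```text
t: 22.03
tcp_pos: [0.5197, 0.1752, 0.0916]
tool_rot: [0.921, 0.391, 0.005, -0.0]
force: [2.0, 6.6, -3.8]
finger_gap: 0.326
gripper_force: 71.8
```

```bash
python3 - <<'E'
from h import *
s=readout.sense();print(s["tcp_pos"],s["tool_rot"],s["force"],s["ft_torque"],s["q"][5])
E
```

```text
[0.51966121 0.17524404 0.09157629] [ 9.20551976e-01  3.90592572e-01  4.63132057e-03 -2.32214841e-04] [ 1.95029948  6.57411452 -3.76649989] [ 0.61416142 -1.28613401 -0.27621503] 0.884749444625021
```

Call:
send_rows(
  commands="44 0 0 0 0;44 0 0 0 0;44 0 0 0 0;44 0 0 -0.85 0;44 0 0 -0.85 0;44 0 0 -0.85 0;44 -0.1 -0.81 0 0;44 -0.1 -0.81 0 0;44 -0.1 -0.81 0 0;44 -0.1 -0.81 0 0;44 -0.1 -0.81 0 0;44 0 0 0 0",
)

```text
t: 23.03
tcp_pos: [0.4453, 0.2239, 0.1411]
tool_rot: [0.92, 0.392, -0.003, -0.001]
force: [-0.0, -0.9, -0.2]
finger_gap: 0.515
gripper_force: 0.0
```

```bash
python3 - <<'E'
from h import *
S=snap("side");print(readout.sense()["tcp_pos"])
p=S["pixels"][130:220,220:340,::-1]
cv2.imwrite("pics/s5.png",cv2.resize(p,(720,540),interpolation=2))
E
```

```text
[0.44758569 0.22341585 0.14140122]
```

View pics/s5.png

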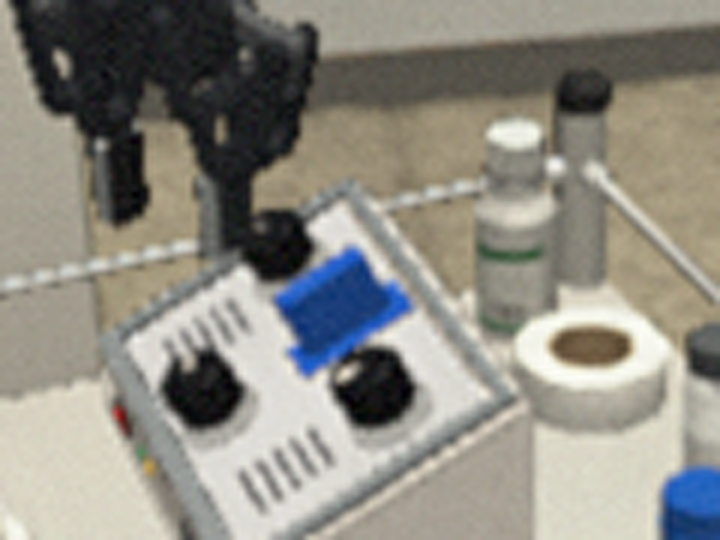

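Line of b now points down-slope at crop (345,373), similar to a. I'll measure its angle to confirm.

```bash
cat >> h.py <<'E'
RU=(R.from_euler('z',12.08,degrees=True)*R.from_euler('y',-25,degrees=True)).as_matrix()
P0=np.array([.4811,.2294,.0818])   # ~25 mm over cover underside
HM={"a":(.022,.062),"b":(.022,-.062),"c":(-.036,0)}
def line(S,k):
    c=P0+RU@np.array([*HM[k],.007]); n=RU[:,2]
    u0=proj(S,c)[0].round().astype(int); o=[]
    for v in range(u0[1]-7,u0[1]+8):
        for u in range(u0[0]-7,u0[0]+8):
            e,d=rays(S,(u,v));X=e+d[0]*((c-e)@n/(d[0]@n));l=RU.T@(X-c)
            if np.hypot(*l[:2])<.0145:o.append((l[0],l[1],S["pixels"][v,u].min()))
    o=np.array(o);w=np.clip(o[:,2]-70,0,None);m=(w[:,None]*o[:,:2]).sum(0)/w.sum()
    return np.round(m*1000,1),round(float(np.degrees(np.arctan2(m[1],m[0])))),round(w.sum())
E
python3 - <<'E'
from h import *
S=snap("side")
for k in"abc":print(k,line(S,k))
E
```

```text
a (array([11. ,  9.1]), 40, 54)
b (array([-3.4,  6.3]), 118, 946)
c (array([1.1, 9.7]), 83, 469)
```

```bash
python3 - <<'E'
from h import *
S=snap("side")
for k in"bc":
    c=P0+RU@np.array([*HM[k],.007]);u=proj(S,c)[0];print(k,u.round(1),"(-x,15mm):",proj(S,c-RU[:,0]*.015)[0].round(1),"(+y):",proj(S,c+RU[:,1]*.015)[0].round(1))
    v=u.round().astype(int);print("cols",v[0]-9,"rows",v[1]-8);print(S["pixels"][v[1]-8:v[1]+9,v[0]-9:v[0]+9].min(2))
E
```

```text
b [280.2 191.4] (-x,15mm): [274.8 194.9] (+y): [278.1 188.4]
cols 271 rows 183
[[ 23  30  22  27  31  30  27  20  23  30  27  29  38  64 118 171 208 209]
 [ 26  32  32  16  25  20  16  30  29  30  38  53  91 157 192 209 221 216]
 [ 10  29  35  27  25  22  25  30  28  44  90 154 184 211 219 220 220 220]
 [ 22  24  32  30  33  28  28  37  51  80 146 199 204 218 225 221 221 213]
 [ 21  21  29  30  33  32  45  40  82  99 133 140 144 173 189 214 222 217]
 [ 21  31  19  18  45  41  30  31  80  61  41  39  39  67  93 168 213 220]
 [ 25  17  25  44  84  72  28  27  33  23  19  22  17  32  25  96 194 223]
 [ 35  40  53  83 116  87  50  82  86  59  29  26  20  30  14  50 166 214]
 [ 42  88 154 159 115  97 157 152 111  66  22  22  36  37  14  21  97 183]
 [103 163 212 184 113 149 197 148  80  33  10  37  36  38  28   9  37 132]
 [188 201 219 179 103 129 122  63  28  19  34  34  29  23  19   6  18  88]
 [220 218 221 178  86  39  30  21  22  29  26  32   8  15  10  11  10  34]
 [219 221 223 206 118  22  10  11  24  29  16  14   9  12  23  12   2  35]
 [215 216 223 222 151  59  18  18  22  15  19 
[... 909 characters left out ...]
 32  29  29  89 192 221]
 [119 190 215 209 128  43  13  51  49  30  21  39  37  26   4  47 160 210]
 [127 164 205 170  85  26  19  23  24  20  28  35  28  19  16  22  88 161]
 [138 139 192 140  50  18  28  26  25  19  30  17  19  20  21  18  24  90]
 [147 148 169 129  59  20  24  23  20  14  15  22  17  18  12   9  23  78]
 [146 146 148 161 101  26  18  23  13  15  16  24  20  20  17  16  26  95]
 [145 151 158 174 126  53  11   8  16   1  21  18  12  17   4  18  54 129]
 [147 143 147 160 161 123  55  14  13  19  12  21  15  19  10  46 119 158]
 [135 145 152 159 179 189 135  62   4  12   9  19   0  10  40  89 151 168]
 [124 143 150 146 148 191 184 115  37  19  16  26  34  58 101 140 160 159]]
```

b's line runs from (279,190.5) to (276,193), which is exactly the −x direction, so b is at its stop. Now c.

Call:
send_rows(
  commands="44 0.1 0.13 0 1;44 0 0 0 1;44 0 0 0 1;44 0 0 0 1;44 0 0 0 1;44 0 0 0 1;44 0 0 0 1;44 0 0 0 1;44 0 0 0 1;44 0 0 0 1;44 0 0 0 1;44 0 0 0 1;44 0 0 0 1;44 0 0 0 1;44 0 0 0 1;44 0 0 0 1;44 0 0 0 0;44 0 0 0 0",
)

```text
t: 24.68
tcp_pos: [0.455, 0.2216, 0.1421]
tool_rot: [0.988, -0.156, 0.0, -0.0]
force: [-0.0, 0.1, -0.7]
finger_gap: 0.514
gripper_force: 0.0
```

Call:
send_rows(
  commands="44 -0.21 0 0.93 0;44 0 0 0.93 0;44 0 0 0.93 0;44 0 0 0.93 0;44 0 0 0 0;20 0 0 0 0;20 0 0 0 0;20 0 0 0 0;20 0 0 0 0;20 0 0 0 0",
)

```text
t: 25.52
tcp_pos: [0.4502, 0.2233, 0.0685]
tool_rot: [0.988, -0.156, 0.0, -0.0]
force: [-1.9, -0.7, -1.6]
finger_gap: 0.336
gripper_force: 38.0
```

Call:
send_rows(
  commands="20 0 0 0 -1;20 0 0 0 -1;20 0 0 0 -1;20 0 0 0 -1;20 0 0 0 -1;20 0 0 0 -1;20 0 0 0 -1;20 0 0 0 -1;20 0 0 0 -1;20 0 0 0 -1;20 0 0 0 -1;20 0 0 0 -1;20 0 0 0 -1;20 0 0 0 -1;20 0 0 0 -1;20 0 0 0 0",
)

```text
t: 26.85
tcp_pos: [0.4508, 0.2225, 0.0694]
tool_rot: [0.933, 0.359, 0.001, 0.001]
force: [-3.4, -3.8, 6.2]
finger_gap: 0.319
gripper_force: 67.5
```

Call:
send_rows(
  commands="44 0 0 0 0;44 0 0 0 0;44 0 0 0 0;44 0 0 0 1;44 0 0 0 1;44 0 0 0 1;44 0 0 0 1;44 0 0 0 1;44 0 0 0 1;44 0 0 0 1;44 0 0 0 1;44 0 0 0 1;44 0 0 0 1;44 0 0 0 1;44 0 0 0 1;44 0 0 0 1;44 0 0 0 1;44 0 0 0 1",
)

```text
t: 28.35
tcp_pos: [0.451, 0.2236, 0.068]
tool_rot: [0.987, -0.158, 0.001, -0.0]
force: [-0.6, -0.5, 0.1]
finger_gap: 0.512
gripper_force: 0.0
```

Call:
send_rows(
  commands="20 0 0 0 0;20 0 0 0 0;20 0 0 0 0;20 0 0 0 0;20 0 0 0 -1;20 0 0 0 -1;20 0 0 0 -1;20 0 0 0 -1;20 0 0 0 -1;20 0 0 0 -1;20 0 0 0 -1;20 0 0 0 -1;20 0 0 0 -1;20 0 0 0 -1;20 0 0 0 -1;20 0 0 0 -1;20 0 0 0 -1;20 0 0 0 -1;20 0 0 0 -1;20 0 0 0 0",
)

```text
t: 30.02
tcp_pos: [0.4504, 0.2223, 0.0686]
tool_rot: [0.933, 0.36, -0.0, 0.001]
force: [-1.9, -3.3, 8.6]
finger_gap: 0.319
gripper_force: 72.1
```

Call:
send_rows(
  commands="44 0 0 0 0;44 0 0 0 0;44 0 0 0 0;44 0 0 0 1;44 0 0 0 1;44 0 0 0 1;44 0 0 0 1;44 0 0 0 1;44 0 0 0 1;44 0 0 0 1;44 0 0 0 1;44 0 0 0 1;44 0 0 0 0;20 0 0 0 0;20 0 0 0 0;20 0 0 0 0;20 0 0 0 0",
)

```text
t: 31.43
tcp_pos: [0.4501, 0.2231, 0.068]
tool_rot: [0.999, 0.053, -0.0, 0.0]
force: [-0.2, -1.4, 2.8]
finger_gap: 0.318
gripper_force: 39.2
```

Call:
send_rows(
  commands="20 0 0 0 -1;20 0 0 0 -1;20 0 0 0 -1;20 0 0 0 -1;20 0 0 0 -1;20 0 0 0 -1;20 0 0 0 -1;20 0 0 0 -1",
)

```text
t: 32.1
tcp_pos: [0.4514, 0.2234, 0.0686]
tool_rot: [0.946, 0.325, 0.001, -0.0]
force: [0.3, -2.0, 5.7]
finger_gap: 0.32
gripper_force: 64.7
```

```bash
python3 - <<'E'
from h import *
s=readout.sense();print(s["tcp_pos"],s["tool_rot"],s["force"],s["ft_torque"],s["q"][5])
E
```

```text
[0.45136733 0.22343775 0.06855547] [ 9.45582076e-01  3.25380924e-01  1.32012600e-03 -2.23406439e-04] [ 0.26809998 -1.97607565  5.74277866] [-1.03687979 -0.21723106 -1.52410255] 1.1440234809968164
```

Call:
send_rows(
  commands="44 0 0 0 0;44 0 0 0 0;44 0 0 0 0;44 0 0 -1 0;44 0 0 -1 0.72;44 0 0 -1 0.72;44 0 0 -1 0.72;44 0 0 0 0.72;44 0 0 0 0.72;44 0 0 0 0.72;44 0 0 0 0.72;44 0 0 0 0.72;44 0 0 0 0.72;44 0 0 0 0",
)

```text
t: 33.27
tcp_pos: [0.4495, 0.2231, 0.1475]
tool_rot: [0.994, 0.105, -0.001, 0.0]
force: [0.5, -0.2, -0.3]
finger_gap: 0.513
gripper_force: 0.0
```

```bash
python3 - <<'E'
from h import *
s=readout.sense();print(s["tcp_pos"],s["tool_rot"])
S=snap("side")
for k in"abc":
    c=P0+RU@np.array([*HM[k],.007]);print(k,proj(S,[c,c-RU[:,0]*.012,c+RU[:,1]*.012]).round(1).tolist())
cv2.imwrite("pics/s6.png",cv2.resize(S["pixels"][155:210,235:305,::-1],(763,600),interpolation=0))
E
```

```text
[0.44949698 0.22313508 0.14747411] [ 9.94481837e-01  1.04905185e-01 -8.71956197e-04  1.31710467e-04]
a [[264.0, 167.9], [260.0, 170.4], [262.6, 165.8]]
b [[280.2, 191.4], [275.9, 194.2], [278.5, 189.0]]
c [[251.7, 192.1], [247.5, 194.8], [250.3, 189.7]]
```

View pics/s6.png

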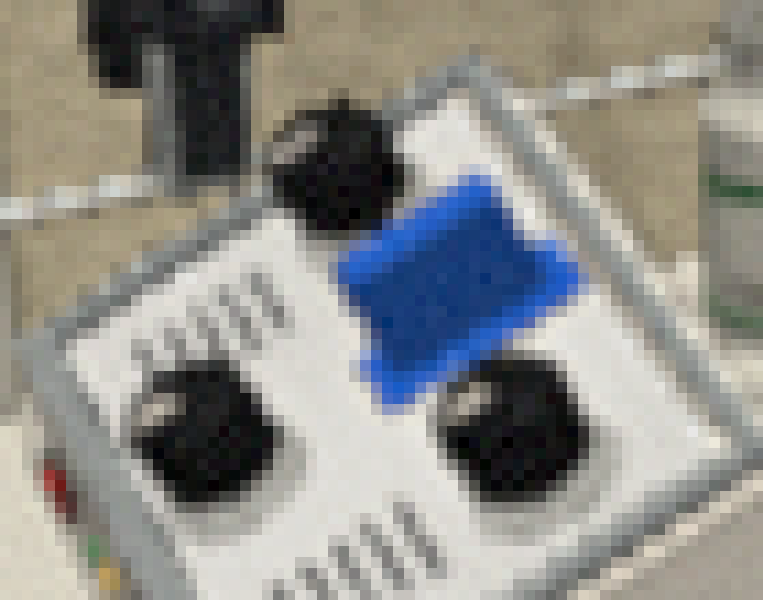

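All three lines point down-slope (heads at (340,165), (205,430) and (515,425) in the crop, lines to the upper-left of each), so all are at the stop with the cover seated. Grasp the fin.

Call:
send_rows(
  commands="44 0.96 0 0 0;44 0.96 0 0 0;44 0.97 0 0 0;44 0 0 0 0;44 0 0 0.94 0;44 0 0 0.94 0;44 0 0 0.94 0;44 0 0 0 0",
  grip_force=100,
)

```text
t: 33.98
tcp_pos: [0.5031, 0.2345, 0.0882]
tool_rot: [0.994, 0.106, -0.004, 0.001]
force: [-0.3, 0.1, 0.5]
finger_gap: 0.517
gripper_force: 0.0
```

Call:
send_rows(
  commands="5 0 0 0 0;5 0 0 0 0;5 0 0 0 0;5 0 0 0 0;5 0 0 0 0;5 0 0 0 0;5 0 0 0 0;5 0 0 0 0",
)

```text
t: 34.65
tcp_pos: [0.5073, 0.2354, 0.0928]
tool_rot: [0.994, 0.106, 0.001, 0.0]
force: [-0.5, -2.1, 6.4]
finger_gap: 0.122
gripper_force: 98.3
```

Call:
send_rows(
  commands="5 -0.11 0 -0.23 0;5 -0.21 0 -0.45 0;5 -0.21 0 -0.45 0;5 0 0 0 0",
)

```text
t: 34.98
tcp_pos: [0.4955, 0.2332, 0.1157]
tool_rot: [0.994, 0.106, 0.0, -0.0]
force: [-0.5, 0.6, -3.6]
finger_gap: 0.122
gripper_force: 97.5
```

```bash
python3 - <<'E'
from h import *
s=readout.sense();print(s["tcp_pos"],s["force"],s["ft_torque"])
E
```

```text
[0.49545487 0.23322983 0.11565439] [-0.45027803  0.5937799  -3.64107541] [ 0.00653963 -0.03223187 -0.02676947]
```

Call:
send_rows(
  commands="5 -0.42 0 -0.9 0;5 -0.42 0 -0.9 0;5 0 0 -0.9 0;5 0 0 -0.9 0;5 0 0.4 -0.9 0;5 0.12 0.7 -0.9 0;5 0.12 0.95 -0.4 0;5 0.12 0.95 0 0;5 0.12 0.95 0 0;5 0.12 0.95 0 0;5 0.12 0.95 0 0;5 0.12 0.95 0 0;5 0.12 0.95 0 0;5 0.12 0.95 0 0;5 0.12 0.95 0 0;5 0.12 0.95 0 0;5 0.12 0.95 0 0;5 0.12 0.95 0 0;5 0.12 0.95 0 0;5 0.12 0.5 0 -0.4",
)

```text
t: 36.65
tcp_pos: [0.5738, -0.0375, 0.2299]
tool_rot: [0.993, 0.119, -0.0, 0.0]
force: [0.4, -0.3, -2.7]
finger_gap: 0.122
gripper_force: 97.8
```

Call:
send_rows(
  commands="5 0 0 0 -0.41;5 0 0 0 0;5 0 0 0 0;5 0 0 0 0",
)

```text
t: 36.98
tcp_pos: [0.5731, -0.0351, 0.2299]
tool_rot: [0.991, 0.133, -0.0, -0.0]
force: [-0.3, -0.1, -1.9]
finger_gap: 0.12
gripper_force: 97.8
```

```bash
python3 - <<'E'
from h import *
S=snap("side")
p=S["pixels"][150:350,200:460,::-1]
cv2.imwrite("pics/s7.png",cv2.resize(p,(780,600),interpolation=2))
T=snap("top")
_,b=masks(S)
s=readout.sense();print(s["tcp_pos"],s["tool_rot"],s["force"])
E
```

```text
[ 0.57333315 -0.03500832  0.23008097] [ 9.91022259e-01  1.33696769e-01 -1.85768284e-04 -1.43996782e-04] [ 0.89447516  0.41588099 -3.20622092]
```

View pics/s7.png

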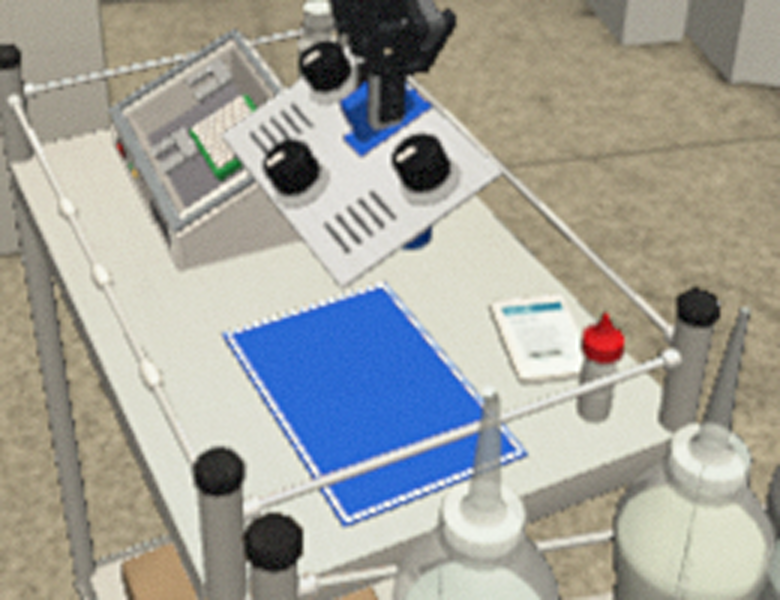

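The cover is held cleanly by the fin at its 25° tilt, the lines are still at the stop, and the whole mat is visible and clear. Lower towards the mat.

Call:
send_rows(
  commands="5 -0.08 0 0.5 0;5 0 0 0.9 0;5 0 0 0.9 0;5 0 0 0.9 0;5 0 0 0.9 0;5 0 0 0.9 0;5 0 0 0.9 0;5 0 0 0.9 0;5 0 0 0.7 0;5 0 0 0.3 0;5 0 0 0 0;5 0 0 0 0",
)

```text
t: 38.08
tcp_pos: [0.5722, -0.0359, 0.0739]
tool_rot: [0.991, 0.134, -0.0, -0.0]
force: [-0.1, 0.1, -3.5]
finger_gap: 0.12
gripper_force: 97.9
```

```bash
python3 - <<'E'
from h import *
s=readout.sense();print(s["tcp_pos"],s["force"])
# cover pose from heads in both views: pitch about tool y through TCP
S=snap("side");d,_=masks(S)
for o in blobs(d,(260,200,400,300),40):print(np.round(o[:3],1))
t=s["tcp_pos"]
for p in(-20,-25,-30):
    RC=(R.from_euler('z',15.35,degrees=True)*R.from_euler('y',p,degrees=True)).as_matrix()
    print(p,[proj(S,t+RC@np.array([HM[k][0]-.028,HM[k][1],-.001]))[0].round(1).tolist() for k in"abc"])
E
```

```text
[ 0.57217629 -0.0359235   0.07394019] [-0.05538904  0.06041652 -3.48577906]
[337.  273.3 193. ]
[298.  271.6 168. ]
[ 324.4  225.4 2068. ]
-20 [[308.8, 237.2], [337.5, 273.6], [297.7, 270.3]]
-25 [[308.9, 237.4], [337.6, 273.7], [298.7, 271.9]]
-30 [[309.1, 237.5], [337.8, 273.8], [300.0, 273.3]]
```

Call:
send_rows(
  commands="5 0 0 0 0;5 0 0 0.2 0;5 0 0 0.2 0;5 0 0 0 0",
  grip_force=20,
)

```text
t: 38.47
tcp_pos: [0.5719, -0.036, 0.0658]
tool_rot: [0.991, 0.133, -0.0, -0.0]
force: [0.5, -0.8, -3.5]
finger_gap: 0.123
gripper_force: 97.9
```

Call:
send_rows(
  commands="5 0.13 0 0.11 0;5 0.14 0 0.12 0;5 0.13 0 0.12 0;5 0.12 0 0.12 0;5 0 0 0 0",
)

```text
t: 38.88
tcp_pos: [0.5811, -0.0333, 0.0572]
tool_rot: [0.991, 0.134, -0.002, -0.0]
force: [-3.2, -0.2, 5.0]
finger_gap: 0.121
gripper_force: 98.2
```

Call:
send_rows(
  commands="5 0.12 0 0.12 0;5 0.11 0 0.12 0;5 0.11 0 0.13 0;5 0.1 0 0.13 0;5 0.1 0 0.13 0;5 0 0 0 0;5 0 0 0 0",
)

```text
t: 39.47
tcp_pos: [0.5919, -0.0304, 0.0452]
tool_rot: [0.991, 0.134, -0.001, -0.0]
force: [-1.3, -0.2, 7.2]
finger_gap: 0.122
gripper_force: 98.6
```

```bash
python3 - <<'E'
from h import *
s=readout.sense();print(s["tcp_pos"],s["force"],s["ft_torque"])
S=snap("side");d,_=masks(S)
for o in blobs(d,(260,200,400,320),40):print(np.round(o[:3],1))
t=s["tcp_pos"]
for p in(0,-5,-10,-20):
    RC=(R.from_euler('z',15.35,degrees=True)*R.from_euler('y',p,degrees=True)).as_matrix()
    print(p,[proj(S,t+RC@np.array([HM[k][0]-.028,HM[k][1],-.001]))[0].round(1).tolist() for k in"abc"])
E
```

```text
[ 0.59185862 -0.03039845  0.04518991] [-1.26002851 -0.17367401  7.21237719] [-0.24254628  1.18177935 -0.04749062]
[272.5 307.2 180.5]
[343.5 281.1 174. ]
[302.9 273.7 166. ]
[314.9 244.6 134. ]
[ 336.9  227.  1996.5]
0 [[317.1, 244.6], [346.0, 280.8], [305.1, 270.4]]
-5 [[317.2, 244.8], [346.0, 281.0], [305.3, 272.4]]
-10 [[317.2, 244.9], [346.1, 281.1], [305.7, 274.4]]
-20 [[317.4, 245.2], [346.3, 281.4], [307.1, 277.9]]
```

Call:
send_rows(
  commands="5 0.1 0 0.12 0;5 0.1 0 0.13 0;5 0 0 0 0;44 0 0 0 0;44 0 0 0 0;44 0 0 0 0;44 0 0 0 0",
)

```text
t: 40.1
tcp_pos: [0.597, -0.0294, 0.0392]
tool_rot: [0.991, 0.133, 0.001, 0.0]
force: [0.5, -0.7, -0.4]
finger_gap: 0.516
gripper_force: 0.0
```

```bash
cat > m.py <<'E'
from h import *
from scipy.optimize import least_squares
s=readout.sense();print(s["tcp_pos"],s["force"])
S=snap("side");d,_=masks(S)
bs=[np.array(o[:2]) for o in blobs(d,(290,225,360,300),80) if o[2]<260]
z=.003+.013+.025
def mod(p,pitch=0):
    RC=(R.from_euler('z',p[2])*R.from_euler('y',pitch)).as_matrix()
    return proj(S,np.array([p[0],p[1],z])+np.array([RC@np.array([*HM[k],0]) for k in"abc"]))
m0=mod([.5664,-.0369,np.radians(15.35)]);print(np.round(m0,1),np.round(bs,1))
ob=[];id=[]
for i,q in enumerate(m0):
    if not bs: break
    j=np.argmin([np.hypot(*(b-q)) for b in bs])
    if np.hypot(*(bs[j]-q))<7: ob.append(bs[j]);id.append(i)
r=least_squares(lambda p:(mod(p)[id]-ob).ravel(),[.5664,-.0369,.268])
print("cover",r.x[:2].round(4),np.degrees(r.x[2]).round(1),r.fun.round(1))
c,sn=np.cos(.268),np.sin(.268);dx,dy=r.x[0]-.5664,r.x[1]+.0369
print("err in mat axes mm",round(1000*(c*dx+sn*dy),1),round(1000*(-sn*dx+c*dy),1))
E
python3 m.py
```

```text
[ 0.59704949 -0.02941699  0.03920832] [ 0.4715693  -0.72003766 -0.38472779]
[[317.7 245.4]
 [346.6 281.6]
 [305.8 271.2]] [[345.5 283.6]
 [305.  273.3]]
cover [ 0.5633 -0.0423] 15.3 [ 0.2  0.1 -0.2 -0.1]
err in mat axes mm -4.4 -4.4
```

Call:
send_rows(
  commands="44 0 0 -0.9 0;44 0 0 -0.9 0;44 0 0 -0.9 0;44 0 0 -0.9 0;44 0 0 -0.9 0;44 0 0 -0.9 0;44 -1 -1 0 0;44 -1 -1 0 0;44 -1 -1 0 0;44 -1 -1 0 0;44 -1 -1 0 0;44 -1 -1 0 0;44 -1 -1 0 0;44 -0.5 -1 0 0;44 0 -1 0 0;44 0 -1 0 0;44 0 0 0 0",
)

```text
t: 41.57
tcp_pos: [0.3973, 0.1259, 0.1472]
tool_rot: [0.991, 0.135, -0.0, -0.0]
force: [-0.1, 0.5, -0.4]
finger_gap: 0.519
gripper_force: 0.0
```

```bash
python3 m.py; python3 - <<'E'
from h import *
T=snap("top");S=snap("side")
d,b=masks(T);_,b2=masks(S);ds,_=masks(S)
B=[o for o in blobs(d,(340,165,440,240),60)];print("T",[np.round(o[:3],1).tolist() for o in B])
print("S",[np.round(o[:3],1).tolist() for o in blobs(ds,(290,225,360,300),60)])
cv2.imwrite("pics/t8.png",np.hstack([cv2.resize(T["pixels"][155:250,330:440,::-1],(400,345),interpolation=2),cv2.resize(S["pixels"][220:320,260:376,::-1],(400,345),interpolation=2)]))
E
```

```text
[0.39729049 0.12589478 0.14724265] [-0.09636649  0.50472133 -0.38529597]
[[317.7 245.4]
 [346.6 281.6]
 [305.8 271.2]] [[345.6 283.6]
 [305.1 273.3]
 [316.9 247.5]]
cover [ 0.5635 -0.0426] 15.3 [-0.  -0.3  0.3  0.2 -0.3 -0. ]
err in mat axes mm -4.3 -4.7
T [[393.2, 214.8, 90.5], [362.6, 198.9, 91.0], [410.6, 185.9, 94.5]]
S [[345.5, 283.6, 171.5], [305.2, 273.3, 163.0], [316.9, 247.5, 134.5]]
```

View pics/t8.png

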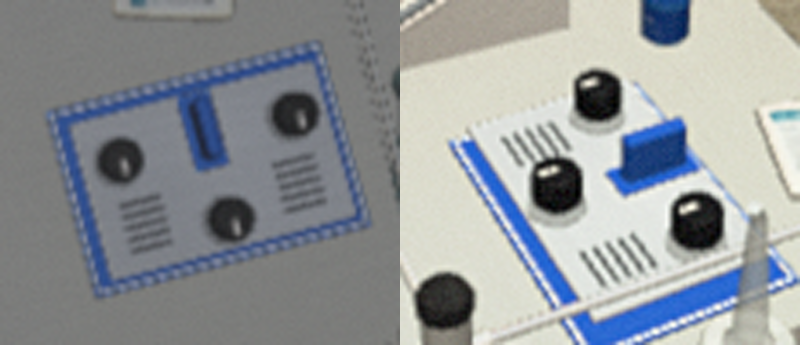

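The cover lies flat on the mat with its handle up and a blue margin on all sides, and the lines are at the stop. I'll triangulate the heads to get its offset.

```bash
python3 - <<'E'
from h import *
T=snap("top");S=snap("side")
X=np.array([tri([(T,a),(S,b)]) for a,b in(((362.6,198.9),(316.9,247.5)),((410.6,185.9),(345.5,283.6)),((393.2,214.8),(305.2,273.3)))])
m=np.array([[.022,.062,0],[.022,-.062,0],[-.036,0,0]])
Rm,_=R.align_vectors(X-X.mean(0),m-m.mean(0));c=X.mean(0)-Rm.apply(m.mean(0))
print(X.round(4),Rm.as_euler('ZYX',degrees=True).round(1),c.round(4))
dx,dy=c[0]-.5664,c[1]+.0369;C,s=np.cos(.268),np.sin(.268);print("err mm",1000*(C*dx+s*dy),1000*(-s*dx+C*dy))
E
```

```text
[[ 0.569   0.0284  0.0357]
 [ 0.6022 -0.0907  0.0358]
 [ 0.5302 -0.0471  0.0362]] [15.7  0.4 -0. ] [ 0.5646 -0.0372  0.0359]
err mm -1.8455400114144171 0.22928203715075007
```

```bash
python3 -c "
from station import sign_off;print(sign_off())"
```

```text
the job is handed in; nothing more can be done
None
```

I loosened all three thumbscrews to their stops while the cover was still seated, then lifted the cover off. It now lies flat in the middle of the blue mat, handle up, within about 2 mm of centre and 0.5° of the mat's long side, and I handed the job in at about 42 s with the gripper clear.

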